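# Swing the parts carrier over the reader

## Task

Push the heavy swing carrier by its plain long sides until its beam stands over the round reader plate (not the square cork pad), its long centre line above the middle of the plate, and bring it to rest there, so that it stays standing still over the plate with your hand off it for three seconds. It runs almost without friction: swing it gently, do not strike it or let it run into its end stops, do not touch the foam tray with the polished parts on its top and front end, and leave the other things on the bench alone.

Things in the scene. Friction and masses are not known exactly. Their poses are not given: they have to be found in the camera images.
- deck: beam of the swing carrier, turning about an upright post at its far end: grey steel box 150 mm wide, too wide to grip, plain upright long sides at its own y = -75 and +75 mm, 12 to 80 mm above the bench. Origin on its centre line at bench level, 380 mm from the post's axis; own x points to that axis, z up. It runs from 30 to 430 mm off the axis. The fixed post rises to 190 mm
- mid (a point): point on the beam's centre line at bench level, 200 mm from the post's axis; axes as the beam. Nominal inertia of all that turns about the axis 0.55 kg m2 (beam 7 kg, tray 1 kg; can differ by a third), damping 0.02 N m s/rad, dry friction 0.0006 N m: once pushed it coasts on for 20 s and more
- tray: foam tray fixed on the beam, not to be touched: covers the beam's top, 144 mm wide, 80 to 88 mm high, and the face of its free end (front 438 mm from the post's axis). Twelve chrome tap handles stand on it within 43 mm of the centre line, up to 111 mm above the bench. 1 kg. Origin and axes as the beam
- reader: round reader plate fixed on the bench: disc 110 mm in diameter, 6 mm thick, black rim, grey middle; the beam passes over it. Origin at the centre of its underside; its x axis is the beam's x axis in the middle of the swing, with end stops 0.95 rad of beam yaw to either side. It lies to the left or to the right of the beam, 0.4 to 0.8 rad of swing away
- pad: a square cork pad, 100 x 100 x 5 mm, fixed on the bench on the other side of the beam; not the goal
- handle_a: loose chrome tap handle, 52 mm round, 46 mm high, with a pointed lever, standing on a white paper mat; origin at the centre of its underside
- handle_b: a second such loose chrome tap handle on the mat
- tape: loose roll of clear tape lying flat, 90 mm in diameter, 30 mm high; origin at the centre of its underside
- driver: loose screwdriver lying on the bench
- cup: loose white cup, 70 mm in diameter, 80 mm high; origin at the centre of its underside
Mind the look-alikes: they are no part of the job. Of the things that look like the reader, take the one that is farthest from the robot's base at the start.

How it is judged:
On the way:
1. the carrier stands still over the reader plate, untouched, for 3 s (y of reader in the frame of deck between -0.038 and 0.038 m and angular speed of deck below 0.025 rad/s and contact force between the fingers and deck below 0.2 N), for 3 s.
At the end, for the whole second after the job is handed in: the middle of the reader plate lies within 38 mm of the beam's centre line, the carrier turns slower than 0.025 rad/s and the fingers are off it; this must have lasted 3 s and must last on through the final second (all of step 1); the robot touches nothing.
It fails at once if the carrier runs into an end stop (angle beyond 0.93 rad) (angle between the x axis of deck and the x axis of reader, either way round above 0.93 rad).
It fails at once if the carrier is swung faster than 0.6 rad/s (angular speed of deck above 0.6 rad/s).
It fails at once if the carrier is struck or pushed with more than 20 N (contact force between the fingers and deck above 20 N).
It fails at once if the foam tray or its parts are touched (over 0.5 N) (contact force between any of the fingers, the arm and tray above 0.5 N).
It fails at once if another thing on the bench is moved by more than 25 mm (distance of any of handle_a, handle_b, tape, driver, cup from where it was at the start of the episode above 0.025 m).
It also fails if it takes over 43 s, if anything falls off the work surface, if the arm or the gripper's body presses on something with over 40 N, if the wrist force passes 120 N, or if a joint passes its speed limit or range.

## Robot

A 7-joint arm with a two-finger parallel gripper is mounted at the origin on the work surface. World frame = base frame: x ahead of the robot, y to its left, z up, the work surface at z = 0. Lengths are in m, angles in rad, forces in N, time in s.
With the tool pointing down it reaches from about 0.425 to 0.875 m from the base axis. Payload 4.7 kg.
Tool frame: the origin (TCP) lies at the very end of the fingers, on their centre line; the grasp point (between the pads) lies 19 mm behind it (ctrl.grasp_offset is the distance from the TCP to the grasp point, in m); z points along the fingers, y is the direction in which the jaws open and shut (so a half turn about z gives the same grasp; the last joint's range is limited). The gripper opens to 87 mm and grips with 3 to 60 N. Pads are 19 mm wide; open, the fingers measure 117 mm over their backs; the gripper's body (75 mm by 190 mm) begins 51 mm behind the grasp point.
Start: joints at [-1.248, 0.321, -0.07, 1.45, 0.023, 1.371, -0.057], TCP at [0.198, 0.619, 0.223] pointing down, gripper open.
Joint ranges: [-2.86, 2.86], [-0.3, 2.09], [-1.38, 1.24], [0.06, 2.45], [-1.56, 4.7], [0.09, 2.05], [-2.69, 2.69]. Speed limits (rad/s): [2.57, 2.57, 3.14, 3.14, 3.14, 3.14, 3.14].

## Interface

Orientations are given as a rotation vector (axis times angle).
In Python, from bench import ctrl gives the robot as it stands.
- The arm moves only by the shell command python3 -m creep 'ROWS' [FORCE]. ROWS is JSON, a list that holds one entry, the list of rows, each a list of 7 numbers: the opening, from 0 (shut) to 1 (fully open), then the shift along the tool's x, y, z in mm, then the turn, a rotation vector about the tool's x, y, z in rad. In form: [[[grip, dx, dy, dz, rx, ry, rz], ...]]. A call has 1 to 5 rows; each row is the pose to reach, as a shift and turn from the pose commanded when the call began, along the tool's axes at that moment; what a row does not reach only later rows make up. A row lasts 1/10 s, in which the tool goes at most 50 mm and 8.59 degrees, less where a joint would pass 70% of its speed; a pose out of reach is approached as far as the arm can. A call with a gripper value outside its range is refused whole. The fingers move at their own pace and stop on an object; FORCE is the grip in N (left out, the last holds). Time passes only in rows, so rows that repeat a pose let the fingers close. It gives the time, the measured TCP pose, the force and the opening at its end, in the units of the state.
- ctrl.get_state(): the state, without advancing time (a new reading comes with each control period).
- ctrl.get_image(name): name is "scene" or "top" or "wrist"; returns the picture (420x560x3 uint8, red, green, blue); there is no depth.
- ctrl.camera_params(name): a dict with "K" (3x3 intrinsics, pixels), "pose" (4x4, takes a point from camera to world coordinates). Camera axes: x right, y down, z forward; pixel columns grow to the right and rows downward; lengths in m; the calibration is good to about 2 mm. A picture is of the moment at which its call begins: read the wrist's pose just before it. camera_params takes no time and is no camera call; for the wrist camera it gives the pose at the moment of the call.
- ctrl.close_job(): hands the job in, once; it reports no verdict.
The state is a dict: "time": time; "joint_positions": joint angles; "qd": joint speeds; "joint_torque": joint torques, N m; "position": TCP position; "tool_rot": TCP orientation; "ft_force": force on the tool from outside, world axes, zero at the start; "torque": the same for the moment, N m; "grip_width": opening from 0.0 (shut) to 1.0 (fully open).
Only numpy, scipy, OpenCV 4.12 (cv2) and the standard library are available. Lean on these libraries where they do the work, as an engineer would, in place of code of your own. Each camera call takes 0.05 s, during which the arm holds its last target. There are 200 camera calls.

## Working session

There is one attempt and no reset: what is moved stays moved. The work goes in short steps, Python scripts to look and compute and a shell command to move; the robot and the scene stay as the last step left them, time stands still between calls to the robot, and variables do not carry over. Pictures are saved under pics/ and viewed, about 8 in all and at most 12, crops included, and the job is handed in when it is done.

```bash
mkdir -p pics; ls; python3 - <<'E'
from bench import ctrl
import cv2,numpy as np
s=ctrl.get_state();print(s)
for n in("top","scene"):
    im=ctrl.get_image(n);cv2.imwrite(f"pics/{n}0.png",im[:,:,::-1]);p=ctrl.camera_params(n);print(n,np.round(p["K"],1).tolist(),np.round(p["pose"],4).tolist())
E
```

```text
pics
{'time': 0.0, 'joint_positions': array([-1.24794102,  0.32181722, -0.07007447,  1.45168034,  0.02259501,
        1.37074187, -0.0569061 ]), 'qd': array([ 9.26040201e-04,  1.01583051e-03, -3.29245205e-04,  3.40641619e-05,
       -1.02394840e-03, -1.13691172e-04, -1.30455267e-03]), 'joint_torque': array([-1.85688377e-04, -4.91287208e+01, -4.03983174e-01, -3.12535286e+01,
       -6.39096508e-02,  4.36133821e-02,  1.92118378e-04]), 'position': array([0.19740548, 0.61873535, 0.22146247]), 'tool_rot': array([-4.83016252e-01, -3.10404268e+00,  2.90581318e-03]), 'ft_force': array([ 0.54875257,  0.36109091, -0.42643748]), 'torque': array([ 0.03852249, -0.00137713,  0.02778469]), 'grip_width': 1.00025864120145}
top [[515.7, 0.0, 283.2], [0.0, 515.7, 205.8], [0.0, 0.0, 1.0]] [[0.0144, -0.9926, 0.1206, 0.2687], [-0.9998, -0.0128, 0.0145, -0.0384], [-0.0128, -0.1207, -0.9926, 1.555], [0.0, 0.0, 0.0, 1.0]]
scene [[379.8, 0.0, 286.6], [0.0, 379.8, 208.7], [0.0, 0.0, 1.0]] [[-0.0595, 0.8072, -0.5872, 1.1315], [0.9982, 0.0516, -0.0302, 0.0034], [0.0059, -0.588, -0.8089, 0.958], [0.0, 0.0, 0.0, 1.0]]
```

View pics/top0.png

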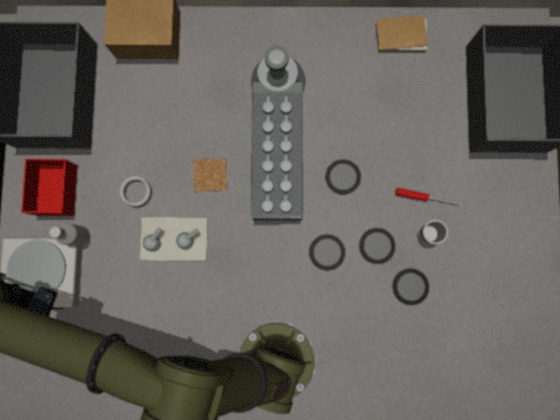

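View pics/scene0.png

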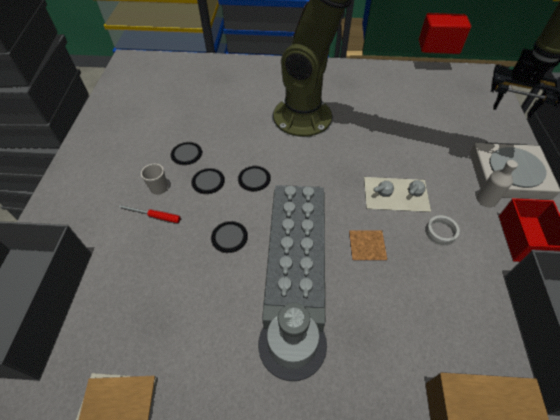

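The candidates for the reader are the black-rimmed discs at top px (343,177), (327,252), (377,246) and (411,287). The one at (343,177) looks farthest from the base, which sits at about (278,360). The cork pad is at (210,175), on the left side of the beam. Next I compute positions and take a close crop.

```bash
cat > h.py <<'E'
from bench import ctrl
import cv2,numpy as np
from scipy.spatial.transform import Rotation as Ro
P={n:ctrl.camera_params(n) for n in("top","scene")}
def w(uv,z,n="top"):
    K,T=np.array(P[n]["K"]),np.array(P[n]["pose"]);uv=np.atleast_2d(uv).astype(float)
    d=np.c_[uv,np.ones(len(uv))]@np.linalg.inv(K).T@T[:3,:3].T
    return T[:3,3]+d*((z-T[2,3])/d[:,2:])
def px(X,n="top"):
    K,T=np.array(P[n]["K"]),np.array(P[n]["pose"]);c=(np.atleast_2d(X)-T[:3,3])@T[:3,:3]
    p=c@K.T;return p[:,:2]/p[:,2:]
E
python3 - <<'E'
from h import *
im=cv2.imread("pics/top0.png");g=cv2.cvtColor(im,6)
m=(g<55).astype(np.uint8)
n,l,s,c=cv2.connectedComponentsWithStats(m)
for i in range(1,n):
    if 60<s[i,4]<2000 and s[i,0]>300:
        x=w(s[i,:2]+(s[i,2:4]-1)/2,.006)[0];print(s[i],np.round(x[:2],3),"r",round(np.hypot(*x[:2]),3), "diam",np.round(s[i,2:4]*1.55/515.7,3))
print("tray corners z.088",np.round(w([[252,93],[303,93],[252,218],[301,218]],.088),3).tolist())
print("post top z.19",np.round(w([[277,57]],.19),3), "base flange",np.round(w([[277,83]],.0),3))
for k,p,z in(("tape",(135,192),.015),("mat TR",(207,218),0),("mat BR",(207,260),0),("cup",(434,232),.04),("driver tip",(398,193),.01),("driver end",(461,205),.01),("pad",(210,175),.005)):print(k,np.round(w(p,z)[0,:2],3))
s=ctrl.get_state();print(np.round(Ro.from_rotvec(s["tool_rot"]).as_matrix(),3).tolist())
cv2.imwrite("pics/crop1.png",cv2.resize(im[30:310,220:440],None,fx=2.1,fy=2.1,interpolation=cv2.INTER_CUBIC))
E
```

```text
[379   0  54   6 212] [ 1.111 -0.394] r 1.179 diam [0.162 0.018]
[326 161  34  33 185] [ 0.548 -0.195] r 0.581 diam [0.102 0.099]
[360 229  34  34 228] [ 0.341 -0.297] r 0.452 diam [0.102 0.102]
[310 236  34  34 160] [ 0.318 -0.147] r 0.35 diam [0.102 0.102]
[393 269  35  36 290] [ 0.221 -0.395] r 0.452 diam [0.105 0.108]
tray corners z.088 [[0.781, 0.08, 0.088], [0.782, -0.071, 0.088], [0.411, 0.072, 0.088], [0.413, -0.068, 0.088]]
post top z.19 [[0.849 0.005 0.19 ]] base flange [[0.845 0.009 0.   ]]
tape [0.492 0.434]
mat TR [0.417 0.215]
mat BR [0.291 0.211]
cup [ 0.381 -0.459]
driver tip [ 0.5   -0.362]
driver end [ 0.466 -0.55 ]
pad [0.549 0.209]
[[-0.953, 0.304, -0.0], [0.304, 0.953, -0.002], [-0.0, -0.002, -1.0]]
```

View pics/crop1.png

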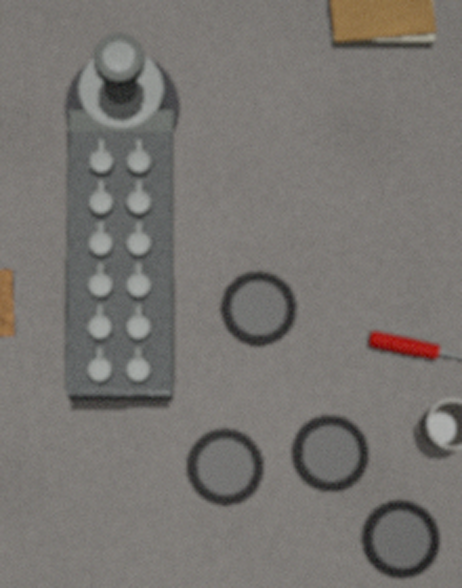

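The crop confirms it. The disc at top px (343,177) has a black rim and a grey middle, lies at about (0.548, -0.195) and is the farthest candidate (r = 0.58 m). From the post at about (0.848, 0.006) the beam needs about +0.59 rad. I'll write the angle tracker and the move calculator, then move.

```bash
cat >> h.py <<'E'
C=np.array([.848,.006])
H=[]
def rect(im,n):  # polar map about post at z=.095: rows = angle 0.004 rad, cols = radius 2 mm
    th=np.arange(-1.1,1.1,.004)[:,None];r=np.arange(.10,.43,.002)[None]
    X=np.stack([C[0]-r*np.cos(th),C[1]-r*np.sin(th),np.full_like(r*th,.095)],-1)
    uv=px(X.reshape(-1,3),n).reshape(*X.shape[:2],2).astype(np.float32)
    return cv2.remap(cv2.cvtColor(im,cv2.COLOR_BGR2GRAY),uv[...,0],uv[...,1],cv2.INTER_LINEAR)
def theta(im,n):
    ref=rect(cv2.imread(f"pics/{n}0.png"),n)
    t=ref[220:331,20:]           # +-0.22 rad around zero
    s=cv2.matchTemplate(rect(im,n)[:,20:],t,cv2.TM_CCOEFF_NORMED)[:,0]
    i=int(s.argmax());d=0
    if 0<i<len(s)-1: d=(s[i-1]-s[i+1])/(2*(s[i-1]-2*s[i]+s[i+1]))
    return (i+d-220)*.004,float(s[i])
def look(save=None,cams=("top","scene")):
    for n in cams:
        t=ctrl.get_state()["time"];im=ctrl.get_image(n)[:,:,::-1].copy()
        if save: cv2.imwrite(f"pics/{save}_{n}.png",im)
        print(n,"t %.2f theta %.4f score %.2f"%(t,*theta(im,n)))
def go(x,y,z,yaw=None):
    s=ctrl.get_state();R=Ro.from_rotvec(s["tool_rot"]).as_matrix();y0=np.degrees(np.arctan2(R[1,0],R[0,0]))
    print("t",round(s["time"],2),"at",np.round(s["position"],4),"yaw %.1f tilt z %s"%(y0,np.round(R[:,2],3)),"F",np.round(s["ft_force"],1))
    d=np.array([x,y,z])-s["position"];print("shift mm",np.round(1000*R.T@d).tolist(),"rz",None if yaw is None else round(-np.radians(yaw-y0),3))
E
python3 -m creep '[[[0,-449,-349,0,0,0,0.6],[0,-449,-349,0,0,0,0.6],[0,-449,-349,0,0,0,0.6],[0,-449,-349,0,0,0,0.6],[0,-449,-349,0,0,0,0.6]]]'
python3 -c "
from h import *
look();go(.518,.15,.22,90)"
```

```text
time: 0.6
position: [0.3397, 0.4111, 0.2222]
tool_rot: [-1.383, -2.821, 0.0]
ft_force: [0.6, 0.8, -0.5]
grip_width: 0.63
top t 0.60 theta -0.0000 score 1.00
scene t 0.65 theta -0.0000 score 1.00
t 0.7 at [0.3449 0.4059 0.2227] yaw 127.2 tilt z [ 0.002 -0.003 -1.   ] F [-0.2  1.2  0.4]
shift mm [-308.0, -17.0, 4.0] rz 0.65
```

```bash
python3 -m creep '[[[0,-308,-17,0,0,0,0.65],[0,-308,-17,0,0,0,0.65],[0,-308,-17,0,0,0,0.65],[0,-308,-17,0,0,0,0.65],[0,-308,-17,0,0,0,0.65]]]'
python3 -c "
from h import *
go(.518,.14,.05,90)"
```

```text
time: 1.2
position: [0.4822, 0.2061, 0.2225]
tool_rot: [-2.212, -2.23, -0.0]
ft_force: [0.8, 0.8, 0.0]
grip_width: 0.081
t 1.2 at [0.4822 0.2061 0.2225] yaw 90.5 tilt z [ 0.  0. -1.] F [0.8 0.8 0. ]
shift mm [-66.0, 35.0, 172.0] rz 0.008
```

```bash
python3 -m creep '[[[0,0,0,0,0,0,0],[0,0,0,0,0,0,0]]]'
python3 -c "
from h import *
go(.518,.14,.05,90)"
```

```text
time: 1.4
position: [0.4819, 0.2066, 0.2223]
tool_rot: [-2.211, -2.231, 0.001]
ft_force: [-1.1, 0.5, -0.1]
grip_width: 0.014
t 1.4 at [0.4819 0.2066 0.2223] yaw 90.5 tilt z [-0.001  0.    -1.   ] F [-1.1  0.5 -0.1]
shift mm [-67.0, 36.0, 172.0] rz 0.009
```

Little lag. Next I descend beside the beam.

```bash
python3 -m creep '[[[0,-67,36,30,0,0,0],[0,-67,36,70,0,0,0],[0,-67,36,110,0,0,0],[0,-67,36,150,0,0,0],[0,-67,36,172,0,0,0]]]'
python3 -m creep '[[[0,-7,0,0,0,0,0],[0,-14,0,0,0,0,0],[0,-20,0,0,0,0,0],[0,-25,0,0,0,0,0],[0,-28,0,0,0,0,0]]]'
python3 -c "
from h import *
look('a',('scene',));go(.518,.09,.05,90)"
```

```text
time: 1.9
position: [0.5151, 0.1423, 0.0466]
tool_rot: [-2.203, -2.236, 0.008]
ft_force: [-0.0, -0.2, 0.1]
grip_width: 0.004
time: 2.4
position: [0.5196, 0.1128, 0.052]
tool_rot: [2.208, 2.233, 0.004]
ft_force: [-0.5, 0.6, 0.1]
grip_width: 0.005
scene t 2.40 theta 0.0015 score 0.75
t 2.45 at [0.5194 0.1123 0.0516] yaw 90.6 tilt z [ 0.002  0.001 -1.   ] F [-0.3 -0.6 -0.3]
shift mm [-22.0, -2.0, 2.0] rz 0.011
```

View pics/a_scene.png

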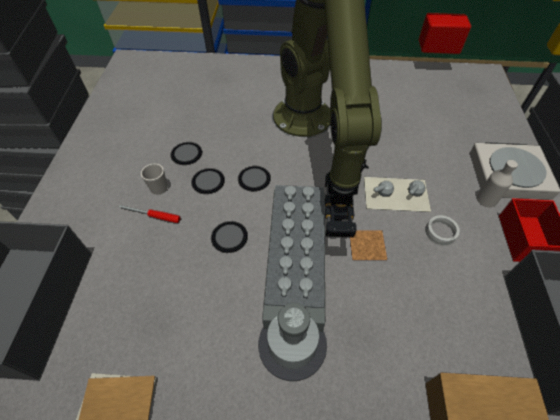

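The picture shows the shut gripper beside the beam's left side at about (340,215), clear of tray and mat. Now the gentle contact.

```bash
python3 -m creep '[[[0,-3,0,0,0,0,0],[0,-6,0,0,0,0,0],[0,-9,0,0,0,0,0],[0,-11,0,0,0,0,0],[0,-13,0,0,0,0,0]]]'
python3 -m creep '[[[0,-1.5,0,0,0,0,0],[0,-3,0,0,0,0,0],[0,-4.5,0,0,0,0,0],[0,-6,0,0,0,0,0],[0,-7.5,0,0,0,0,0]]]'
python3 -m creep '[[[0,-1.5,0,0,0,0,0],[0,-3,0,0,0,0,0],[0,-4.5,0,0,0,0,0],[0,-6,0,0,0,0,0],[0,-7.5,0,0,0,0,0]]]'
python3 -c "
from h import *
look(cams=('scene',))"
```

```text
time: 2.95
position: [0.5188, 0.1001, 0.0505]
tool_rot: [-2.208, -2.235, 0.0]
ft_force: [-0.1, 0.4, 0.4]
grip_width: 0.007
time: 3.45
position: [0.519, 0.0926, 0.0506]
tool_rot: [-2.208, -2.235, -0.0]
ft_force: [-0.2, 0.2, 0.3]
grip_width: 0.01
time: 3.95
position: [0.5191, 0.0849, 0.0506]
tool_rot: [2.208, 2.235, 0.0]
ft_force: [-0.6, -0.9, -0.7]
grip_width: -0.001
scene t 3.95 theta 0.0159 score 0.65
```

```bash
python3 -m creep '[[[0,-2,0,0,0,0,0],[0,-4,0,0,0,0,0],[0,-6.5,0,0,0,0,0],[0,-9,0,0,0,0,0],[0,-12,0,0,0,0,0]]]'
python3 -m creep '[[[0,-3,0,0,0,0,0],[0,-6,0,0,0,0,0],[0,-9,0,0,0,0,0],[0,-12,0,0,0,0,0],[0,-15,0,0,0,0,0]]]'
python3 -m creep '[[[0,-3,0,0,0,0,0],[0,-6,0,0,0,0,0],[0,-9,0,0,0,0,0],[0,-12,0,0,0,0,0],[0,-15,0,0,0,0,0]]]'
python3 -c "
from h import *
look(cams=('scene','top'))"
```

```text
time: 4.5
position: [0.5191, 0.0732, 0.0506]
tool_rot: [-2.208, -2.235, -0.0]
ft_force: [-0.7, -0.5, -1.0]
grip_width: 0.006
time: 5.0
position: [0.5194, 0.0579, 0.0506]
tool_rot: [2.208, 2.235, 0.0]
ft_force: [0.0, 0.5, -0.0]
grip_width: 0.007
time: 5.5
position: [0.5196, 0.043, 0.0506]
tool_rot: [2.208, 2.235, 0.0]
ft_force: [-0.6, -0.1, -0.1]
grip_width: 0.001
scene t 5.50 theta 0.1589 score 0.66
top t 5.55 theta 0.1673 score 0.81
```

Beam at about 0.165 rad and moving freely at roughly 0.1 rad/s. I hop over it to the right side to brake.

```bash
python3 -m creep '[[[0,12,0,0,0,0,0],[0,12,0,-50,0,0,0],[0,12,0,-98,0,0,0],[0,2,5,-120,0,0,0],[0,-42,20,-120,0,0,0]]]'
python3 -m creep '[[[0,-230,64,0,0,0,-0.585],[0,-230,64,0,0,0,-0.585],[0,-230,64,0,0,0,-0.585],[0,-230,64,0,0,0,-0.585],[0,-230,64,0,0,0,-0.585]]]'
python3 -c "
from h import *
look(cams=('scene','top'));go(.604,-.232,.05,124)"
```

```text
time: 6.1
position: [0.5427, 0.0087, 0.1749]
tool_rot: [2.195, 2.246, 0.015]
ft_force: [1.0, -0.3, -0.1]
grip_width: 0.005
time: 6.6
position: [0.6041, -0.2121, 0.1705]
tool_rot: [-1.459, -2.782, -0.003]
ft_force: [0.4, -0.1, 0.4]
grip_width: 0.005
scene t 6.60 theta 0.2701 score 0.84
top t 6.65 theta 0.2789 score 0.71
t 6.7 at [ 0.602  -0.2216  0.1703] yaw 123.7 tilt z [-0.001 -0.006 -1.   ] F [-1.1 -0.8  0.1]
shift mm [-9.0, -4.0, 120.0] rz -0.005
```

ω ≈ 0.10 rad/s and the hand is ahead of the beam. Going down to wait for it.

```bash
python3 -m creep '[[[0,-9,-4,45,0,0,0],[0,-9,-4,90,0,0,0],[0,-9,-4,119,0,0,0],[0,-9,-4,119,0,0,0]]]'
python3 -m creep '[[[0,0,0,0,0,0,0],[0,0,0,0,0,0,0],[0,0,0,0,0,0,0],[0,0,0,0,0,0,0],[0,0,0,0,0,0,0]]]'
python3 -c "
from h import *
look('b',cams=('scene','top'));go(.604,-.232,.05,124)"
```

```text
time: 7.1
position: [0.6013, -0.2196, 0.0464]
tool_rot: [-1.464, -2.769, 0.002]
ft_force: [-0.9, -0.2, -0.0]
grip_width: 0.006
time: 7.6
position: [0.6051, -0.223, 0.0526]
tool_rot: [1.469, 2.775, 0.001]
ft_force: [0.4, 0.1, -0.5]
grip_width: 0.002
scene t 7.60 theta 0.3672 score 0.73
top t 7.65 theta 0.3830 score 0.60
t 7.7 at [ 0.6047 -0.223   0.0521] yaw 124.2 tilt z [ 0.001  0.    -1.   ] F [ 0.1 -0.5 -0.3]
shift mm [-7.0, -6.0, 2.0] rz 0.004
```

View pics/b_scene.png

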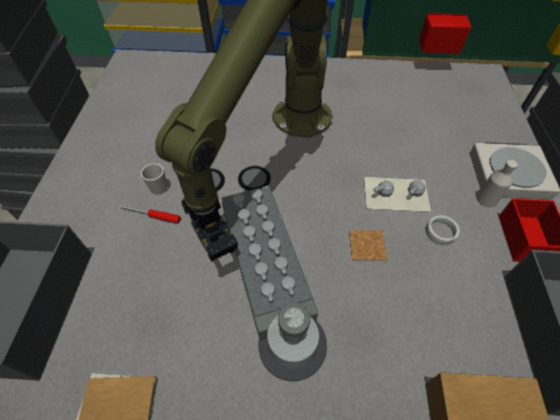

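The picture shows the hand down on the right of the beam at about (215,240), with a gap still between them. The beam is at about 0.38 rad and closing at 0.097 rad/s. I wait briefly, then retreat more slowly than the beam and decelerate.

```bash
python3 -m creep '[[[0,0,0,0,0,0,0],[0,0,0,0,0,0,0],[0,0,0,0,0,0,0],[0,0,0,0,0,0,0],[0,0,0,0,0,0,0]]]'
python3 -m creep '[[[0,0,0,0,0,0,0],[0,0,0,0,0,0,0],[0,-1,0,0,0,0,0],[0,-2.5,0,0,0,0,0],[0,-4,0,0,0,0,0]]]'
python3 -m creep '[[[0,-1.5,0,0,0,0,0],[0,-3,0,0,0,0,0],[0,-4.5,0,0,0,0,0],[0,-6,0,0,0,0,0],[0,-7.5,0,0,0,0,0]]]'
python3 -c "
from h import *
look(cams=('scene',));go(.604,-.232,.05,124)"
```

```text
time: 8.2
position: [0.6044, -0.2229, 0.0515]
tool_rot: [-1.47, -2.776, -0.0]
ft_force: [0.4, 0.6, -0.4]
grip_width: 0.007
time: 8.7
position: [0.6068, -0.2264, 0.0516]
tool_rot: [1.47, 2.776, 0.0]
ft_force: [0.0, -0.5, -0.3]
grip_width: 0.003
time: 9.2
position: [0.6113, -0.2327, 0.0516]
tool_rot: [1.47, 2.776, 0.0]
ft_force: [0.8, -0.6, 0.1]
grip_width: 0.004
scene t 9.20 theta 0.5150 score 0.51
t 9.25 at [ 0.6116 -0.2332  0.0518] yaw 124.2 tilt z [ 0.001 -0.001 -1.   ] F [ 2.1 -1.7 -1.4]
shift mm [5.0, -6.0, 2.0] rz 0.003
```

Contact felt, about 2.7 N along the beam's normal, at roughly 0.52 rad. Now the decelerating retreat.

```bash
python3 -m creep '[[[0,-1.2,0,0,0,0,0],[0,-2.4,0,0,0,0,0],[0,-3.6,0,0,0,0,0],[0,-4.8,0,0,0,0,0],[0,-6,0,0,0,0,0]]]'
python3 -m creep '[[[0,-1,0,0,0,0,0],[0,-2,0,0,0,0,0],[0,-3,0,0,0,0,0],[0,-4,0,0,0,0,0],[0,-4.8,0,0,0,0,0]]]'
python3 -m creep '[[[0,-0.7,0,0,0,0,0],[0,-1.4,0,0,0,0,0],[0,-2,0,0,0,0,0],[0,-2.5,0,0,0,0,0],[0,-3,0,0,0,0,0]]]'
python3 -c "
from h import *
look(cams=('scene','top'));go(.604,-.232,.05,124)"
```

```text
time: 9.75
position: [0.6143, -0.2374, 0.0515]
tool_rot: [-1.47, -2.776, -0.0]
ft_force: [-0.1, 0.1, 0.3]
grip_width: 0.007
time: 10.25
position: [0.6171, -0.2414, 0.0516]
tool_rot: [1.47, 2.776, 0.0]
ft_force: [-1.2, 0.4, -0.3]
grip_width: 0.003
time: 10.75
position: [0.6187, -0.2439, 0.0516]
tool_rot: [-1.47, -2.777, -0.0]
ft_force: [0.1, 0.9, -0.2]
grip_width: 0.003
scene t 10.75 theta 0.5084 score 0.55
top t 10.80 theta 0.5251 score 0.55
t 10.85 at [ 0.6187 -0.2439  0.0516] yaw 124.2 tilt z [ 0.  0. -1.] F [ 0.8 -0.2  0.5]
shift mm [18.0, -5.0, 2.0] rz 0.004
```

The beam looks nearly at rest near 0.51–0.53 rad. I lift the hand clear and measure its angle and speed exactly.

```bash
python3 -m creep '[[[0,-15,0,0,0,0,0],[0,-25,0,0,0,0,0],[0,-25,0,-45,0,0,0],[0,-25,0,-90,0,0,0],[0,-25,0,-125,0,0,0]]]'
python3 -c "
from h import *
look(cams=('scene','top'))"
python3 -m creep '[[[0,-60,0,0,0,0,0],[0,-60,0,0,0,0,0],[0,-60,0,0,0,0,0],[0,-60,0,0,0,0,0],[0,-60,0,0,0,0,0]]]'
python3 -c "
from h import *
look('c',cams=('scene','top'));go(.604,-.232,.05,124)
print(px([[.548,-.195,.006],[.848,.006,.1]]),px([[.548,-.195,.006],[.848,.006,.1]],'scene'))"
```

```text
time: 11.35
position: [0.6332, -0.2655, 0.1793]
tool_rot: [1.47, 2.774, -0.0]
ft_force: [0.8, 0.1, -1.1]
grip_width: 0.002
scene t 11.35 theta 0.5053 score 0.65
top t 11.40 theta 0.5223 score 0.59
time: 11.95
position: [0.6665, -0.313, 0.1767]
tool_rot: [-1.469, -2.777, -0.002]
ft_force: [-0.2, 0.4, 0.2]
grip_width: 0.004
scene t 11.95 theta 0.5038 score 0.75
top t 12.00 theta 0.5195 score 0.60
t 12.05 at [ 0.6666 -0.313   0.1771] yaw 124.3 tilt z [ 0.001  0.001 -1.   ] F [0.  0.5 0.2]
shift mm [102.0, -6.0, 127.0] rz 0.005
[[342.49314214 176.85721517]
 [277.26208413  69.70663482]] [[229.19877465 235.33223091]
 [292.9209741  330.42496763]]
```

View pics/c_top.png

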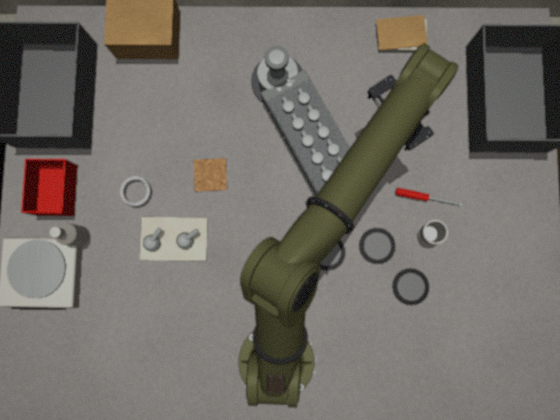

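The arm hides the reader in this view. The beam is at about 0.52 rad, drifting back at only -0.004 rad/s, roughly 0.06–0.07 rad (about 25 mm) short of the plate's centre line. That is inside tolerance but marginal, so I go to its left side for a very slow nudge.

```bash
python3 -m creep '[[[0,302,10,0,0,0,0],[0,302,10,0,0,0,0],[0,302,10,0,0,0,0],[0,302,10,0,0,0,0],[0,302,10,0,0,0,0]]]'
python3 -m creep '[[[0,45,0,0,0,0,0],[0,52,1,0,0,0,0],[0,52,1,20,0,0,0]]]'
python3 -c "
from h import *
look('d',cams=('scene','top'));go(.505,-.058,.052,122)"
```

```text
time: 12.55
position: [0.5314, -0.1005, 0.1768]
tool_rot: [1.468, 2.777, 0.002]
ft_force: [0.4, 1.0, 0.5]
grip_width: 0.006
time: 12.85
position: [0.506, -0.0566, 0.1594]
tool_rot: [1.461, 2.776, 0.009]
ft_force: [0.4, -0.6, -0.1]
grip_width: 0.007
scene t 12.85 theta 0.5006 score 0.89
top t 12.90 theta 0.5132 score 0.62
t 12.95 at [ 0.503  -0.0587  0.1554] yaw 124.3 tilt z [-0.002  0.    -1.   ] F [ 0.3 -0.3 -0.4]
shift mm [-1.0, 2.0, 103.0] rz 0.04
```

View pics/d_scene.png

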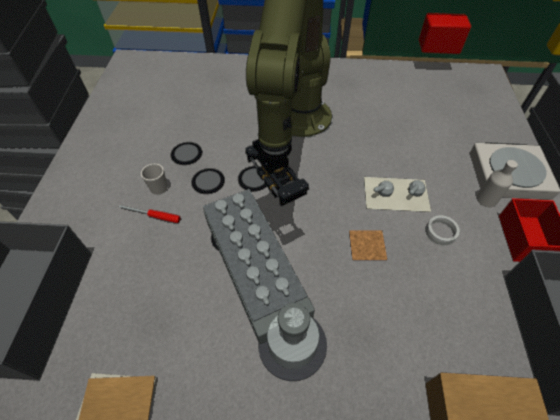

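The plate's rim just shows on the far side of the beam (scene ~(214,238)), which agrees with about 25 mm short. Descending and creeping in.

```bash
python3 -m creep '[[[0,0,0,40,0,0,0.02],[0,0,0,80,0,0,0.04],[0,0,0,103,0,0,0.04],[0,-4,0,103,0,0,0.04],[0,-8,0,103,0,0,0.04]]]'
python3 -m creep '[[[0,-3,0,0,0,0,0],[0,-5,0,0,0,0,0],[0,-7,0,0,0,0,0],[0,-8.5,0,0,0,0,0],[0,-10,0,0,0,0,0]]]'
python3 -m creep '[[[0,-1,0,0,0,0,0],[0,-2,0,0,0,0,0],[0,-2.7,0,0,0,0,0],[0,-3.4,0,0,0,0,0],[0,-4,0,0,0,0,0]]]'
python3 -c "
from h import *
look(cams=('scene',));go(.519,-.0825,.052,122)"
```

```text
time: 13.45
position: [0.5098, -0.0669, 0.0545]
tool_rot: [1.526, 2.745, -0.0]
ft_force: [0.3, 0.4, -0.4]
grip_width: 0.007
time: 13.95
position: [0.5145, -0.0744, 0.0539]
tool_rot: [1.525, 2.746, 0.001]
ft_force: [-0.1, -1.0, -1.6]
grip_width: 0.003
time: 14.45
position: [0.5164, -0.0778, 0.0535]
tool_rot: [-1.525, -2.747, -0.0]
ft_force: [0.1, -0.5, 0.5]
grip_width: 0.008
scene t 14.45 theta 0.4984 score 0.67
t 14.5 at [ 0.5164 -0.0779  0.0536] yaw 121.9 tilt z [ 0. -0. -1.] F [-0.1 -0.3  0.2]
shift mm [-5.0, -0.0, 2.0] rz -0.002
```

```bash
python3 -m creep '[[[0,-0.6,0,0,0,0,0],[0,-1.2,0,0,0,0,0],[0,-1.8,0,0,0,0,0],[0,-2.4,0,0,0,0,0],[0,-3,0,0,0,0,0]]]'
python3 -m creep '[[[0,-0.6,0,0,0,0,0],[0,-1.2,0,0,0,0,0],[0,-1.8,0,0,0,0,0],[0,-2.4,0,0,0,0,0],[0,-3,0,0,0,0,0]]]'
python3 -m creep '[[[0,-0.6,0,0,0,0,0],[0,-1.2,0,0,0,0,0],[0,-1.8,0,0,0,0,0],[0,-2.4,0,0,0,0,0],[0,-3,0,0,0,0,0]]]'
python3 -c "
from h import *
look(cams=('scene',));go(.519,-.0825,.052,122)"
```

```text
time: 15.0
position: [0.518, -0.0804, 0.0536]
tool_rot: [1.525, 2.746, 0.0]
ft_force: [0.1, 0.4, 0.2]
grip_width: 0.003
time: 15.5
position: [0.5196, -0.0829, 0.0536]
tool_rot: [1.525, 2.747, 0.0]
ft_force: [0.2, 0.4, 0.7]
grip_width: 0.004
time: 16.0
position: [0.5211, -0.0855, 0.0536]
tool_rot: [1.525, 2.747, 0.0]
ft_force: [-0.3, 0.4, -0.7]
grip_width: 0.006
scene t 16.00 theta 0.5261 score 0.68
t 16.05 at [ 0.5212 -0.0855  0.0536] yaw 121.9 tilt z [ 0.  0. -1.] F [0.4 0.5 0.2]
shift mm [4.0, -0.0, 2.0] rz -0.002
```

In contact, moving at about 0.018 rad/s. I release here and let it coast to a stop, monitoring the angle.

```bash
python3 -m creep '[[[0,15,0,0,0,0,0],[0,40,0,0,0,0,0],[0,50,0,-40,0,0,0],[0,60,0,-80,0,0,0],[0,80,0,-120,0,0,0]]]'
python3 -c "
from h import *
look(cams=('scene','top'))"
python3 -m creep '[[[0,40,0,0,0,0,0],[0,80,0,0,0,0,0],[0,80,0,0,0,0,0],[0,80,0,0,0,0,0],[0,80,0,0,0,0,0]]]'
python3 -c "
from h import *
look(cams=('scene','top'))"
python3 -m creep '[[[0,0,0,0,0,0,0],[0,0,0,0,0,0,0],[0,0,0,0,0,0,0],[0,0,0,0,0,0,0],[0,0,0,0,0,0,0]]]'
python3 -c "
from h import *
look('e',cams=('scene','top'))"
```

```text
time: 16.55
position: [0.4786, -0.0183, 0.175]
tool_rot: [1.527, 2.744, -0.001]
ft_force: [0.1, 1.1, 0.2]
grip_width: 0.005
scene t 16.55 theta 0.5367 score 0.94
top t 16.60 theta 0.5527 score 0.88
time: 17.15
position: [0.4369, 0.0493, 0.1733]
tool_rot: [1.527, 2.745, -0.001]
ft_force: [1.4, -0.2, 0.4]
grip_width: 0.003
scene t 17.15 theta 0.5494 score 0.94
top t 17.20 theta 0.5661 score 0.87
time: 17.75
position: [0.4365, 0.0504, 0.1736]
tool_rot: [1.525, 2.746, 0.0]
ft_force: [0.3, -0.1, 0.5]
grip_width: 0.006
scene t 17.75 theta 0.5616 score 0.95
top t 17.80 theta 0.5787 score 0.87
```

View pics/e_top.png

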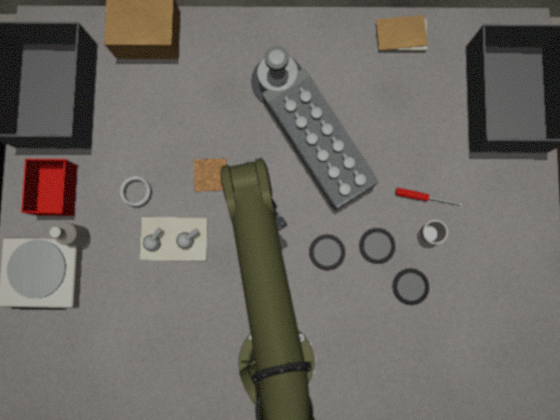

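The beam covers the plate now. It still moves at about 0.020 rad/s, which is under the limit but not properly at rest and would drift on past the centre. There is time, so I place the hand on the right side again as a stop near scene-angle 0.60.

```bash
python3 -m creep '[[[0,-381,7,0,0,0,-0.05],[0,-381,7,0,0,0,-0.05],[0,-381,7,0,0,0,-0.05],[0,-381,7,0,0,0,-0.05],[0,-381,7,0,0,0,-0.05]]]'
python3 -m creep '[[[0,-50,0,0,0,0,0],[0,-100,0,0,0,0,0],[0,-131,0,10,0,0,0],[0,-131,0,50,0,0,0],[0,-131,0,95,0,0,0]]]'
python3 -m creep '[[[0,0,0,25,0,0,0],[0,0,0,25,0,0,0]]]'
python3 -c "
from h import *
look('f',cams=('scene',));go(.634,-.254,.052,125)"
```

```text
time: 18.35
position: [0.5738, -0.1607, 0.1738]
tool_rot: [1.454, 2.784, 0.001]
ft_force: [0.4, -0.2, 0.0]
grip_width: 0.007
time: 18.85
position: [0.6486, -0.2693, 0.0786]
tool_rot: [1.456, 2.779, -0.001]
ft_force: [1.8, -0.4, -0.7]
grip_width: 0.006
time: 19.05
position: [0.6442, -0.2651, 0.0483]
tool_rot: [-1.451, -2.776, 0.002]
ft_force: [0.1, -0.0, -0.9]
grip_width: 0.007
scene t 19.05 theta 0.5854 score 0.55
t 19.1 at [ 0.6461 -0.2661  0.0515] yaw 124.8 tilt z [-0.004  0.001 -1.   ] F [-0.2  1.   0.7]
shift mm [17.0, -3.0, -0.0] rz -0.003
```

View pics/f_scene.png

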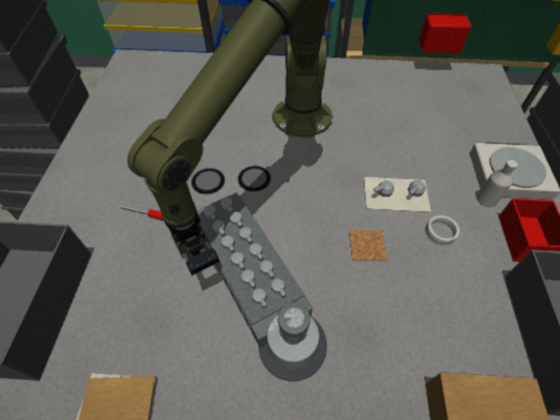

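```bash
python3 -m creep '[[[0,4,0,0,0,0,0],[0,7,0,0,0,0,0],[0,9.5,0,0,0,0,0],[0,11.5,0,0,0,0,0],[0,12.5,0,0,0,0,0]]]'
python3 -m creep '[[[0,0,0,0,0,0,0],[0,0,0,0,0,0,0],[0,0,0,0,0,0,0],[0,0,0,0,0,0,0],[0,0,0,0,0,0,0]]]'
python3 -c "
from h import *
look(cams=('scene',));go(.634,-.254,.052,125)"
python3 -m creep '[[[0,0,0,0,0,0,0],[0,0,0,0,0,0,0],[0,0,0,0,0,0,0],[0,0,0,0,0,0,0],[0,0,0,0,0,0,0]]]'
python3 -c "
from h import *
look(cams=('scene',));go(.634,-.254,.052,125)"
```

```text
time: 19.6
position: [0.6405, -0.2564, 0.0544]
tool_rot: [1.455, 2.783, 0.001]
ft_force: [0.2, 0.5, 0.0]
grip_width: 0.003
time: 20.1
position: [0.6401, -0.2568, 0.0535]
tool_rot: [-1.456, -2.784, 0.0]
ft_force: [0.6, 0.4, -0.2]
grip_width: 0.006
scene t 20.10 theta 0.6032 score 0.54
t 20.15 at [ 0.6401 -0.2568  0.0535] yaw 124.8 tilt z [-0.  0. -1.] F [-1.   0.1  0.4]
shift mm [6.0, -3.0, 1.0] rz -0.004
time: 20.65
position: [0.6402, -0.2567, 0.0536]
tool_rot: [1.456, 2.784, 0.0]
ft_force: [0.2, 0.4, -0.7]
grip_width: 0.004
scene t 20.65 theta 0.6115 score 0.53
t 20.7 at [ 0.6402 -0.2566  0.0536] yaw 124.8 tilt z [ 0.  0. -1.] F [ 0.1  0.2 -0.8]
shift mm [6.0, -4.0, 2.0] rz -0.004
```

```bash
python3 -m creep '[[[0,0.4,0,0,0,0,0],[0,0.8,0,0,0,0,0],[0,1.2,0,0,0,0,0],[0,1.6,0,0,0,0,0],[0,2,0,0,0,0,0]]]'
python3 -c "
from h import *
look(cams=('scene',));go(.634,-.254,.052,125)"
python3 -m creep '[[[0,0.4,0,0,0,0,0],[0,0.8,0,0,0,0,0],[0,1.2,0,0,0,0,0],[0,1.6,0,0,0,0,0],[0,2,0,0,0,0,0]]]'
python3 -c "
from h import *
look(cams=('scene',));go(.634,-.254,.052,125)"
```

```text
time: 21.2
position: [0.639, -0.255, 0.0536]
tool_rot: [1.456, 2.784, 0.0]
ft_force: [-0.5, -0.7, -0.1]
grip_width: 0.006
scene t 21.20 theta 0.6201 score 0.52
t 21.25 at [ 0.6391 -0.2551  0.0536] yaw 124.8 tilt z [ 0. -0. -1.] F [-0.7  0.8 -0.5]
shift mm [4.0, -4.0, 2.0] rz -0.004
time: 21.75
position: [0.6378, -0.2533, 0.0535]
tool_rot: [-1.456, -2.784, -0.0]
ft_force: [-0.4, 0.5, -0.3]
grip_width: 0.009
scene t 21.75 theta 0.6119 score 0.52
t 21.8 at [ 0.6378 -0.2533  0.0536] yaw 124.8 tilt z [ 0.  0. -1.] F [ 0.5 -0.4  0.2]
shift mm [2.0, -4.0, 2.0] rz -0.004
```

The beam now creeps back toward the centre very slowly. I take the hand off, move clear and watch it come to rest.

```bash
python3 -m creep '[[[0,-20,0,0,0,0,0],[0,-50,0,0,0,0,0],[0,-70,0,-40,0,0,0],[0,-90,0,-85,0,0,0],[0,-110,0,-125,0,0,0]]]'
python3 -c "
from h import *
look(cams=('scene',));"
python3 -m creep '[[[0,0,0,0,0,0,0],[0,0,0,0,0,0,0],[0,0,0,0,0,0,0],[0,0,0,0,0,0,0],[0,0,0,0,0,0,0]]]'
python3 -m creep '[[[0,0,0,0,0,0,0],[0,0,0,0,0,0,0],[0,0,0,0,0,0,0],[0,0,0,0,0,0,0],[0,0,0,0,0,0,0]]]'
python3 -c "
from h import *
look('g',cams=('scene','top'));"
python3 -m creep '[[[0,0,0,0,0,0,0],[0,0,0,0,0,0,0],[0,0,0,0,0,0,0],[0,0,0,0,0,0,0],[0,0,0,0,0,0,0]]]'
python3 -m creep '[[[0,0,0,0,0,0,0],[0,0,0,0,0,0,0],[0,0,0,0,0,0,0],[0,0,0,0,0,0,0],[0,0,0,0,0,0,0]]]'
python3 -c "
from h import *
look(cams=('scene','top'));"
```

```text
time: 22.3
position: [0.701, -0.3444, 0.1804]
tool_rot: [1.456, 2.783, -0.0]
ft_force: [0.8, -1.4, -0.4]
grip_width: 0.002
scene t 22.30 theta 0.6040 score 0.68
time: 22.85
position: [0.7003, -0.3428, 0.1774]
tool_rot: [-1.454, -2.783, -0.0]
ft_force: [0.3, 0.4, -0.1]
grip_width: 0.009
time: 23.35
position: [0.7006, -0.3438, 0.1786]
tool_rot: [1.456, 2.784, 0.0]
ft_force: [0.5, -0.2, 0.1]
grip_width: 0.003
scene t 23.35 theta 0.5866 score 0.69
top t 23.40 theta 0.6063 score 0.56
time: 23.95
position: [0.7006, -0.3438, 0.1786]
tool_rot: [1.456, 2.784, 0.0]
ft_force: [0.1, 0.9, 0.7]
grip_width: 0.007
time: 24.45
position: [0.7006, -0.3437, 0.1786]
tool_rot: [1.456, 2.784, 0.0]
ft_force: [0.9, -0.9, 0.3]
grip_width: 0.008
scene t 24.45 theta 0.5702 score 0.70
top t 24.50 theta 0.5900 score 0.55
```

The beam is within about 5 mm of the plate's centre line, untouched since about 21.9 s and slowing at 0.015 rad/s. Natural coasting would end about 25 mm off at most, still inside tolerance. I wait out the 3 s with margin, make a final check and hand in.

```bash
python3 -m creep '[[[0,0,0,0,0,0,0],[0,0,0,0,0,0,0],[0,0,0,0,0,0,0],[0,0,0,0,0,0,0],[0,0,0,0,0,0,0]]]'
python3 -m creep '[[[0,0,0,0,0,0,0],[0,0,0,0,0,0,0],[0,0,0,0,0,0,0]]]'
python3 -c "
from h import *
look('z',cams=('scene','top'));print(ctrl.close_job())"
```

```text
time: 25.05
position: [0.7006, -0.3437, 0.1786]
tool_rot: [1.456, 2.784, 0.0]
ft_force: [0.4, 1.2, 0.3]
grip_width: 0.001
time: 25.35
position: [0.7006, -0.3437, 0.1786]
tool_rot: [1.456, 2.784, 0.0]
ft_force: [0.3, -0.7, -0.5]
grip_width: 0.006
scene t 25.35 theta 0.5579 score 0.71
top t 25.40 theta 0.5778 score 0.54
the job is handed in; nothing more can be done
None
```

View pics/z_scene.png

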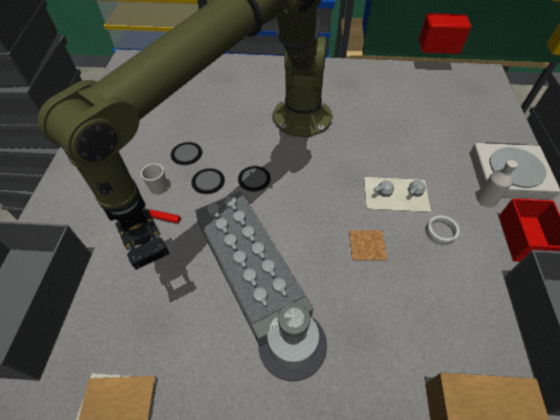

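I pushed the carrier slowly from its left side, braked it from the right, then trimmed it with one slow nudge from each side. I handed the job in at about 25.4 s with the beam over the farthest of the four round plates. It was not fully at rest: it still drifted at about 0.014 rad/s, under the 0.025 limit.

**Last checks:**
- **Position:** the last camera angles were 0.558 rad (scene) and 0.578 rad (top) from the start, against a goal of about 0.58. That puts the plate's middle within about 10 mm of the beam's centre line (limit 38 mm), and the beam fully hides the plate.
- **Speed and contact:** the hand was off the beam from about 21.9 s, and the speed stayed at about 0.017 rad/s or less after that.
- **Other limits:** the fastest swing I measured was about 0.10 rad/s, and the largest contact force I read was about 3 N. In the last picture the gripper hangs clear, the tray was not approached, and the loose things look unmoved.

**What disagreed or stays uncertain:**
- The two cameras differed by 0.01–0.02 rad throughout, which is 4–7 mm at the plate.
- The first brake stopped the beam about 25 mm short. The first nudge sent it drifting past the middle, so I caught it from the right and let it drift back.
- If it coasts on to a full stop, I expect it to end about 25 mm off centre, still within the limit.

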